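Hold a test probe on the framed pad of a sprung circuit board

TASK

Take the pen-shaped test probe out of its stand and put its tip on the middle of the square pad, the one inside a printed white square, of the circuit board on the sloping sprung jig. Hold the probe square to the sloping board and press lightly, so that the board sinks about half of its travel on its springs and never down onto its stop; leave the other things on the bench alone. Finish while still holding the probe steady on the pad like that: do not let go or put it down.

Things in the scene. Friction and masses are not known exactly. Their poses are not given: they have to be found in the camera images.
- probe: Loose round pen-shaped test probe, 50-110 g, 150 mm long, upright in the stand at first. Origin at its tip, z along its axis to the back end. Steel needle 5 mm across (z 0 to 30 mm), black nose 16 mm (30 to 60), black collar 32 mm (60 to 66) resting on the stand's top, grey handle 20 mm across (66 to 150): grip it there. Its turn about its axis does not matter.
- stand: Fixed dark steel block, 70 x 70 x 70 mm high, with a vertical hole 23 mm wide through the middle of its top, where the probe stands with its tip 10 mm above the bench. A black tray with a yellow pad, 24 mm high, joins its +y side and reaches 125 mm from the hole. Origin on the bench under the hole, z up.
- jig: Fixed test jig, aluminium and dark steel, foot 170 (x) x 190 mm (y), about 125 mm high at the back; -x is its low front. Origin on the bench under its middle, z up. On its deck, sloped 0.35 rad, a carrier plate 160 x 180 mm floats on springs with the green board, 120 x 150 mm. Parts on the board are up to 10 mm high, none over 2 mm within 25 mm of the pad.
- pad (a point): Middle of the brass square pad, 14 mm wide, in a printed white square frame of 26 mm, on the board's top face, 15 mm to -x and 25 mm to +y of the board's middle (the other pads are round, 8 mm, unframed). z points out of the board, square to it (0.35 rad from vertical, leaning to the jig's -x), x up the slope, y level. Moves with the board.
- carrier (a joint): How far the board with its carrier has been pushed in along its own normal, in m: 0 at rest (held up by the springs), 0.014 on its stop. It takes about 1.6 N to start it and 0.4 N more for each mm: about 4.4 N at half travel (0.007).
- spool: Loose metal solder spool, 56 mm across, 44 mm high, upright; a bystander. Origin under its middle.
- flux: Loose white jar, 50 mm across, 55 mm high; a bystander. Origin under its middle.
- screwdriver: Loose screwdriver lying on the bench; a bystander. Its x runs from handle to tip.
Not all that is in view belongs to the job. There is more than one size of the stand; the one meant has the size given above.

How it is judged:
On the way:
1. the probe is in the fingers, its tip drawn right out of the stand (z of probe in the frame of stand above 0.075 m and contact force between the fingers and probe above 1 N), for 0.1 s.
At the end, for the whole second after the job is handed in: Through the last second the fingers hold the probe still with its tip within 7 mm of the middle of the framed square pad, its axis within 0.16 rad of the board's normal, pressing with 1 to 10 N so that the board is 3 to 11.5 mm down of its 14 mm travel; gripper and arm do not touch the jig (distance between probe and pad below 0.007 m and angle between the z axis of probe and the z axis of pad, either way round below 0.16 rad and value of joint carrier between 0.003 and 0.0115 m and contact force between probe and jig between 1 and 10 N and contact force between the fingers and probe above 1 N and contact force between each of the arm, the fingers and jig below 0.5 N and linear speed of probe below 0.02 m/s); the arm keeps its last pose, push and grip.
It fails at once if the board was rammed down onto its stop, or the probe pressed harder than 20 N (value of joint carrier above 0.0137 m or contact force between probe and jig above 20 N).
It fails at once if a bystander was moved (distance of any of spool, flux, screwdriver from where it was at the start of the episode above 0.03 m).
It also fails if it takes over 48 s, if anything falls off the work surface, if the arm or the gripper's body presses on something with over 40 N, if the wrist force passes 120 N, or if a joint passes its speed limit or range.

ROBOT

A 7-joint arm with a two-finger parallel gripper is mounted at the origin on the work surface. World frame = base frame: x ahead of the robot, y to its left, z up, the work surface at z = 0. Lengths are in m, angles in rad, forces in N, time in s.
With the tool pointing down it reaches from about 0.425 to 0.95 m from the base axis. Payload 4.7 kg.
Tool frame: the origin (TCP) lies between the finger pads; the fingertips stand 25 mm ahead of it and the grasp point (between the pads) lies 6 mm ahead of it; z points along the fingers, y is the line along which they close (so a half turn about z gives the same grasp; the last joint's range is limited). The gripper opens to 87 mm and grips with 3 to 60 N. Pads are 19 mm wide; open, the fingers measure 117 mm over their backs; the gripper's body (75 mm by 190 mm) begins 51 mm behind the grasp point.
Start: joints at [-0.029, 0.469, -0.049, 1.532, 0.024, 1.141, -0.082], TCP at [0.675, 0, 0.215] pointing down, gripper open.
Joint ranges: [-2.59, 2.59], [-0.33, 1.99], [-1.39, 1.29], [0.1, 2.45], [-1.04, 4.18], [0.21, 1.99], [-2.66, 2.66]. Speed limits (rad/s): [2.57, 2.57, 3.14, 3.14, 3.14, 3.14, 3.14].

INTERFACE

Orientations are given as a unit quaternion [w, x, y, z].
In Python, from cell import monitor, viewer, hand_in gives the robot as it stands.
- The arm moves only by the tool send_rows, never from a script. Its argument "rows" is a list of rows, each a list of 5 numbers: the shift along the tool's x, y, z in mm, then the turn about the tool's z in rad, then the opening, from -1 (shut) to 1 (fully open). In form: [[tx, ty, tz, turn, jaw], ...]. A call has 1 to 20 rows; each row is the pose to reach, as a shift and turn from the pose commanded when the call began, along the tool's axes at that moment; what a row does not reach only later rows make up. A row lasts 1/12 s, in which the tool goes at most 41.7 mm and 7.16 degrees, less where a joint would pass 70% of its speed; a pose out of reach is approached as far as the arm can. A call with a gripper value outside its range is refused whole. The fingers move at their own pace and stop on an object; "force" is the grip in N (left out, the last holds). Time passes only in rows, so rows that repeat a pose let the fingers close. It gives the time, the measured TCP pose, the force, the opening and the grip force at its end, in the units of the state.
- monitor.get_obs(): the state, without advancing time (a new reading comes with each control period).
- viewer.camera(name): name is "scene" or "side" or "wrist"; returns the picture (400x640x3 uint8, red, green, blue); there is no depth.
- viewer.calibration(name): a dict with "mtx" (3x3 intrinsics, pixels), "xyz" and "rotation" of the camera in the world. Camera axes: x right, y up, looking along -z (the intrinsics and any distortion apply to the point x, -y, -z); pixel columns grow to the right and rows downward; lengths in m; the calibration is good to about 2 mm. A picture is of the moment at which its call begins: read the wrist's pose just before it. calibration takes no time and is no camera call; for the wrist camera it gives the pose at the moment of the call.
- hand_in(): hands the job in; it is judged then, once.
The state is a dict: "time": time; "joints": joint angles; "qd": joint speeds; "effort": joint torques, N m; "eef_pos": TCP position; "tool_rot": TCP orientation; "wrist_force": force on the tool from outside, world axes, zero at the start; "ft_torque": the same for the moment, N m; "opening": opening from 0.0 (shut) to 1.0 (fully open); "grasp_force": force on a finger pad.
Only numpy, scipy, OpenCV 4.12 (cv2) and the standard library are available. Lean on these libraries where they do the work, as an engineer would, in place of code of your own. Each camera call takes 0.05 s, during which the arm holds its last target. There are 200 camera calls.

## Working session

There is one attempt and no reset: what is moved stays moved. The work goes in short steps, Python scripts to look and compute and a tool call to move; the robot and the scene stay as the last step left them, time stands still between calls to the robot, and variables do not carry over. Pictures are saved under pics/ and viewed, at most 10 in all, crops included, and the job is handed in when it is done.

Besides the shell and the picture viewer there is one more tool, called in YAML: its name, and indented under it one key for each argument. send_rows: Moves the arm, as the interface text tells. Its arguments: {"type":"object","properties":{"rows":{"type":"array","items":{"type":"array","items":{"type":"number"}}},"force":{"type":"number"}},"required":["rows"]}

```bash
mkdir -p pics; ls; python3 - <<'E'
from cell import monitor, viewer
import cv2,numpy as np
o=monitor.get_obs(); print({k:np.round(v,4) for k,v in o.items()})
for n in("scene","side","wrist"):
    c=viewer.calibration(n); print(n,{k:np.round(v,4).tolist() for k,v in c.items()} if True else 0)
    cv2.imwrite(f"pics/{n}0.png",viewer.camera(n)[:,:,::-1])
E
```

```text
pics
{'time': np.float64(0.0), 'joints': array([-0.0289,  0.4695, -0.0486,  1.5337,  0.0241,  1.141 , -0.0823]), 'qd': array([-0.0011,  0.0002, -0.0006, -0.0009,  0.    ,  0.0004, -0.0011]), 'effort': array([ 1.00000e-04, -5.07972e+01, -8.03000e-02, -2.36156e+01,
       -6.13000e-02,  3.78000e-02,  2.00000e-04]), 'eef_pos': array([0.6744, 0.    , 0.2136]), 'tool_rot': array([-7.000e-04,  7.071e-01,  7.071e-01, -7.000e-04]), 'wrist_force': array([-0.248 ,  0.3754,  0.6135]), 'ft_torque': array([-0.0004, -0.0096,  0.029 ]), 'grasp_force': np.float64(0.0), 'opening': np.float64(1.0006)}
scene {'mtx': [[372.5903, 0.0, 321.7112], [0.0, 372.5903, 201.4505], [0.0, 0.0, 1.0]], 'xyz': [1.1738, 0.1717, 0.8383], 'rotation': [0.6477, 0.2074, 0.2217, 0.6988]}
side {'mtx': [[435.8471, 0.0, 315.5124], [0.0, 435.8471, 200.0485], [0.0, 0.0, 1.0]], 'xyz': [0.5789, 1.0762, 0.9828], 'rotation': [-0.0046, -0.0109, 0.3976, 0.9175]}
wrist {'mtx': [[299.8821, 0.0, 317.5816], [0.0, 299.8821, 196.6535], [0.0, 0.0, 1.0]], 'xyz': [0.6737, 0.0742, 0.3834], 'rotation': [0.9906, -0.1367, 0.0007, 0.0]}
```

View pics/scene0.png

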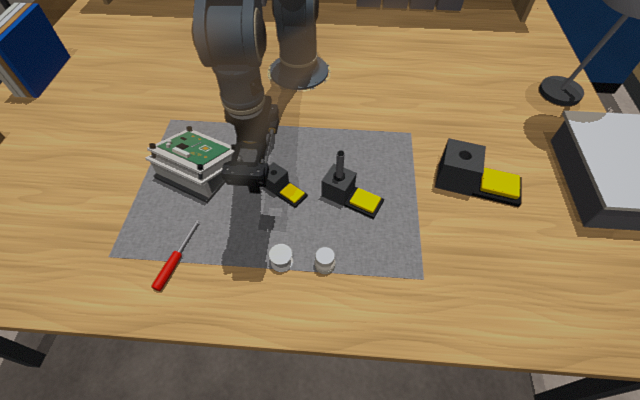

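View pics/side0.png

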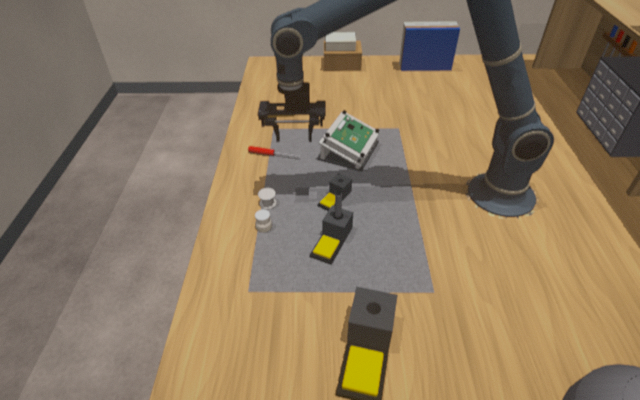

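```bash
python3 - <<'E'
import cv2,numpy as np
a=cv2.imread("pics/scene0.png")[110:225,140:400]; b=cv2.imread("pics/side0.png")[100:270,300:400]; w=cv2.imread("pics/wrist0.png")
A=cv2.resize(a,None,fx=3,fy=3,interpolation=cv2.INTER_CUBIC); 
B=cv2.resize(b[:,:],None,fx=3.5,fy=3.5,interpolation=cv2.INTER_CUBIC)
cv2.imwrite("pics/m1.png",A); cv2.imwrite("pics/m2.png",B)
E
```

```text
(no output)
```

View pics/m1.png

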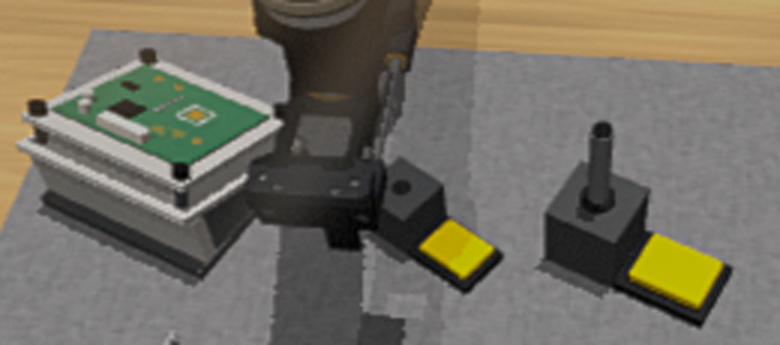

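View pics/m2.png

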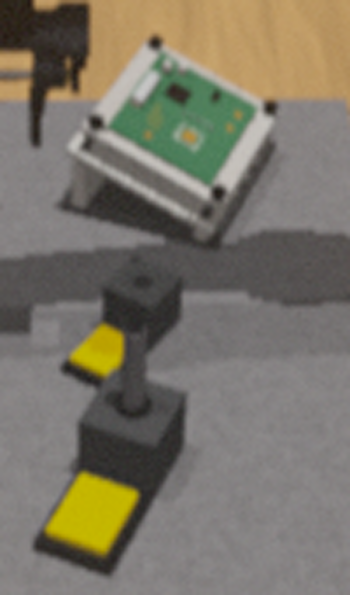

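View pics/wrist0.png

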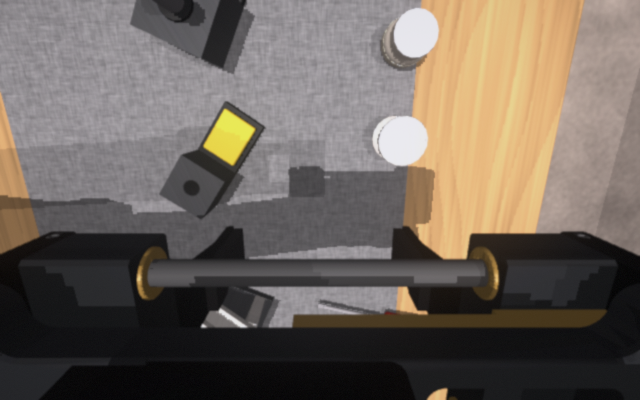

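```bash
cat > h.py <<'E'
import numpy as np,cv2
from scipy.spatial.transform import Rotation as R
from cell import viewer,monitor
def rot(q): return R.from_quat(np.roll(q,-1)).as_matrix()
def P(c):
    Rc=rot(c["rotation"])@np.diag([1,-1,-1.]); return np.array(c["mtx"])@np.c_[Rc.T,-Rc.T@np.array(c["xyz"])]
def ray(c,uv):
    d=rot(c["rotation"])@np.diag([1,-1,-1.])@np.linalg.inv(c["mtx"])@[*uv,1]; return np.array(c["xyz"]),d
def onz(c,uv,z):
    o,d=ray(c,uv); return o+d*(z-o[2])/d[2]
def proj(c,X):
    p=P(c)@[*X,1]; return p[:2]/p[2]
def tri(c1,p1,c2,p2):
    X=cv2.triangulatePoints(P(c1),P(c2),np.array(p1,float),np.array(p2,float)).ravel(); X=X[:3]/X[3]
    return X,np.linalg.norm(proj(c1,X)-p1),np.linalg.norm(proj(c2,X)-p2)
E
python3 - <<'E'
from h import *
np.set_printoptions(precision=4,suppress=True)
s,d=viewer.calibration("scene"),viewer.calibration("side")
f=lambda p:np.array(p)/3+[140,110]-.33; g=lambda p:np.array(p)/3.5+[300,100]-.36
pts={"probe_end":((601,129),(135,330)),"pad":((196,115),(188,135)),"A-y":((37,107),(155,42)),"B+x":((181,170),(96,121)),"C-x":((148,55),(270,106)),"D+y":((280,108),(218,191)),"stand right":((648,192),(165,460)),"stand hole":((597,203),(133,403))}
for k,(a,b) in pts.items(): print(k,*tri(s,f(a),d,g(b)))
w=viewer.calibration("wrist")
for n,uv in(("jarA",(410,35)),("jarB",(402,140))): print(n,onz(w,uv,.05))
for uv in((230,103),(265,127)): print(onz(w,uv,.024))
print(onz(w,(178,8),.073))
E
```

```text
probe_end [0.5439 0.1717 0.1592] 0.29816880687941405 0.19192719442201617
pad [ 0.4821 -0.2026  0.0834] 0.614804463753188 0.3576056003814706
A-y [ 0.5121 -0.3302  0.1138] 0.3633331825021275 0.19646782617364406
B+x [ 0.5751 -0.1831  0.1147] 0.4389064141553786 0.239545455413777
C-x [ 0.3915 -0.2784  0.0668] 0.5685767814898054 0.3419587598570405
D+y [ 0.4543 -0.1325  0.067 ] 0.05569487855295795 0.03401188787020008
stand right [0.5188 0.2171 0.0543] 0.25148319387054074 0.1733834329991014
stand hole [0.546  0.17   0.0714] 1.3472535814087316 0.888781674378818
jarA [0.7661 0.1488 0.05  ]
jarB [0.766  0.0449 0.05  ]
[0.5731 0.0844 0.024 ]
[0.6119 0.0576 0.024 ]
[0.5458 0.166  0.073 ]
```

Three stands: small (scene 276,172), medium with the probe in it (340,185), and large off the mat (463,165). The medium one fits: the probe's end is at z 0.159 and its hole at z about 0.07, as given. The enlarged crop confirms the probe is in it. The framed square pad is at scene (205,148). Jig yaw is about -0.40 rad.

send_rows:
  rows:
    - [15, -11, 0, -0.1, 1]
    - [30, -23, 0, -0.2, 1]
    - [45, -34, 0, -0.3, 1]
    - [60, -45, 0, -0.4, 1]
    - [75, -57, 0, -0.5, 1]
    - [90, -68, 0, -0.6, 1]
    - [105, -80, 0, -0.7, 1]
    - [120, -91, 0, -0.8, 1]
    - [135, -103, 0, -0.9, 1]
    - [150, -114, 0, -1.0, 1]
    - [162, -123, 0, -1.1, 1]
    - [171, -130, 0, -1.168, 1]
    - [171, -130, 0, -1.168, 1]
    - [171, -130, 0, -1.168, 1]
    - [171, -130, 0, -1.168, 1]

```text
time: 1.4
eef_pos: [0.5456, 0.1699, 0.2145]
tool_rot: [0.0, 0.201, 0.979, -0.0]
wrist_force: [-0.3, 1.1, -0.1]
opening: 0.999
grasp_force: 0.0
```

```bash
python3 - <<'E'
from h import *
o=monitor.get_obs(); print(o["eef_pos"],rot(o["tool_rot"]).round(3),o["joints"].round(2))
w=viewer.calibration("wrist"); im=viewer.camera("wrist")
cv2.imwrite("pics/w1.png",im[:,:,::-1])
print(proj(w,[.544,.171,.159]),proj(w,[.544,.171,.076]))
E
```

```text
[0.54560337 0.1698864  0.2145111 ] [[-0.919  0.395  0.   ]
 [ 0.395  0.919 -0.001]
 [-0.    -0.001 -1.   ]] [-0.09  0.32 -0.36  1.77  0.13  1.07  0.67]
[318.46700492 208.49732864] [318.29823006 184.16200655]
```

View pics/w1.png

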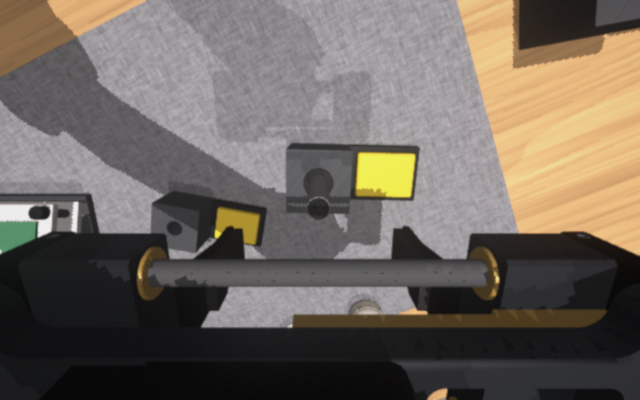

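The probe's back end is at (318,208), where I predicted it. Next I descend and grip.

send_rows:
  rows:
    - [1, 0, 15, 0, 1]
    - [2, 0, 30, 0, 1]
    - [2, 0, 45, 0, 1]
    - [2, 0, 60, 0, 1]
    - [2, 0, 75, 0, 1]
    - [2, 0, 85, 0, 1]
    - [2, 0, 91, 0, 1]
    - [2, 0, 91, 0, 1]
    - [2, 0, 91, 0, -1]
    - [2, 0, 91, 0, -1]
    - [2, 0, 91, 0, -1]
    - [2, 0, 91, 0, -1]
    - [2, 0, 91, 0, -1]
    - [2, 0, 91, 0, -1]
    - [2, 0, 91, 0, -1]
    - [2, 0, 91, 0, -1]
    - [2, 0, 91, 0, -1]
    - [2, 0, 91, 0, -1]
  force: 20

```text
time: 2.95
eef_pos: [0.5432, 0.1719, 0.1237]
tool_rot: [0.0, 0.2, 0.98, 0.0]
wrist_force: [0.5, 0.2, -0.9]
opening: 0.325
grasp_force: 0.0
```

send_rows:
  rows:
    - [0, 0, 0, 0, -1]
    - [0, 0, 0, 0, -1]
    - [0, 0, 0, 0, -1]
    - [0, 0, 0, 0, -1]
    - [0, 0, 0, 0, -1]
    - [0, 0, 0, 0, -1]
    - [0, 0, -10, 0, -1]
    - [0, 0, -20, 0, -1]
    - [0, 0, -30, 0, -1]
    - [0, 0, -40, 0, -1]
    - [0, 0, -50, 0, -1]
    - [0, 0, -60, 0, -1]
    - [0, 0, -70, 0, -1]
    - [0, 0, -75, 0, -1]
    - [0, 0, -75, 0, -1]
    - [0, 0, -75, 0, -1]
    - [0, 0, -75, 0, -1]

```text
time: 4.37
eef_pos: [0.5428, 0.1716, 0.1981]
tool_rot: [-0.0, 0.2, 0.98, -0.0]
wrist_force: [-0.7, 0.6, -1.2]
opening: 0.22
grasp_force: 20.0
```

```bash
python3 - <<'E'
from h import *
o=monitor.get_obs(); p=o["eef_pos"];print(p,o["opening"],o["grasp_force"])
ims=[]
for n in("scene","side"):
    c=viewer.calibration(n); im=viewer.camera(n)[:,:,::-1]
    u=proj(c,[.544,.171,.1]).astype(int); ims.append(cv2.resize(im[u[1]-75:u[1]+55,u[0]-50:u[0]+50],(400,520),interpolation=cv2.INTER_CUBIC)); print(n,u-[50,75])
cv2.imwrite("pics/lift.png",np.hstack(ims))
E
```

```text
[0.54278407 0.17158606 0.19810193] 0.2203857722260503 19.996057357639074
scene [288  93]
side [287 133]
```

View pics/lift.png

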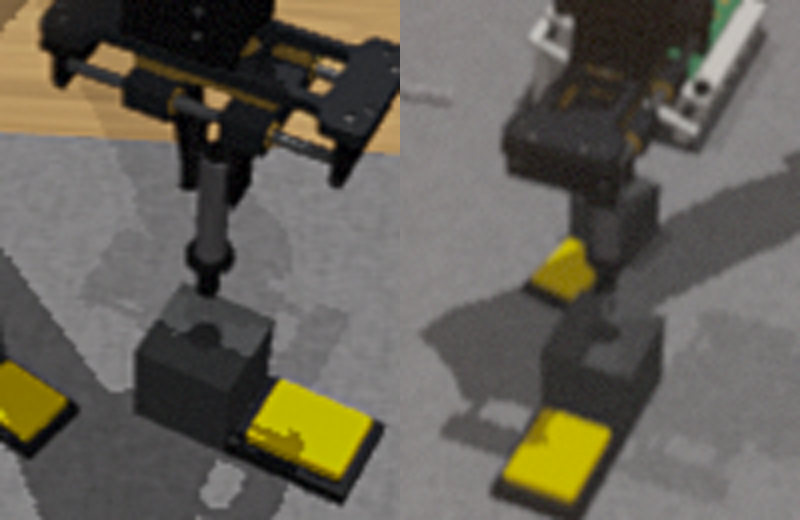

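The probe is held and drawn out: its tip is at about z 85 mm, above the hole. Next I lower the needle about 18 mm into the hole and lever the probe against the rim, tilting it about the finger axis.

send_rows:
  rows:
    - [0, 0, 12, 0, -1]
    - [0, 0, 24, 0, -1]
    - [0, 0, 33, 0, -1]
    - [0, 0, 33, 0, -1]
    - [4, 0, 33, 0, -1]
    - [8, 0, 33, 0, -1]
    - [11, 0, 33, 0, -1]
    - [14, 0, 33, 0, -1]
    - [17, 0, 33, 0, -1]
    - [20, 0, 33, 0, -1]
    - [23, 0, 33, 0, -1]
    - [26, 0, 33, 0, -1]
    - [29, 0, 33, 0, -1]
    - [32, 0, 33, 0, -1]
    - [35, 0, 33, 0, -1]
    - [38, 0, 33, 0, -1]
    - [41, 0, 33, 0, -1]
    - [41, 0, 33, 0, -1]
    - [41, 0, 33, 0, -1]

```text
time: 6.05
eef_pos: [0.5052, 0.1881, 0.1658]
tool_rot: [-0.0, 0.2, 0.98, 0.0]
wrist_force: [0.2, -0.6, -0.3]
opening: 0.224
grasp_force: 20.0
```

send_rows:
  rows:
    - [0, 0, -12, 0, -1]
    - [0, 0, -24, 0, -1]
    - [0, 0, -36, 0, -1]
    - [0, 0, -48, 0, -1]
    - [0, 0, -60, 0, -1]
    - [0, 0, -65, 0, -1]
    - [0, 0, -65, 0, -1]
    - [0, 0, -65, 0, -1]
  force: 45

```text
time: 6.72
eef_pos: [0.5051, 0.1879, 0.2303]
tool_rot: [-0.0, 0.2, 0.98, -0.0]
wrist_force: [0.2, 0.3, -1.2]
opening: 0.216
grasp_force: 45.0
```

```bash
python3 - <<'E'
from h import *
o=monitor.get_obs(); p=o["eef_pos"];print(p,o["opening"],o["grasp_force"])
T=rot(o["tool_rot"]); g=p+T[:,2]*.006
ims=[]
for n in("scene","side"):
    c=viewer.calibration(n); im=viewer.camera(n)[:,:,::-1]
    cv2.imwrite(f"pics/tilt_{n}.png",im)
    u=proj(c,g-[0,0,.05]).astype(int); ims.append(cv2.resize(im[u[1]-50:u[1]+50,u[0]-40:u[0]+40],(400,500),interpolation=cv2.INTER_CUBIC)); print(n,u-[40,50])
    for s in(0,30,63,108): 
        for a in (.35,):
            ax=T@np.array([np.sin(a),0,-np.cos(a)]); print(s,((proj(c,g-ax*(.108-s/1000))-(u-[40,50]))*5).round(0))
cv2.imwrite("pics/tilt.png",np.hstack(ims))
E
```

```text
[0.5050586  0.18792992 0.23031457] 0.21618538660617614 45.00042898580432
scene [307  87]
0 [166. 372.]
30 [178. 320.]
63 [191. 262.]
108 [210. 178.]
side [312 143]
0 [139. 303.]
30 [157. 272.]
63 [178. 236.]
108 [208. 184.]
```

View pics/tilt.png

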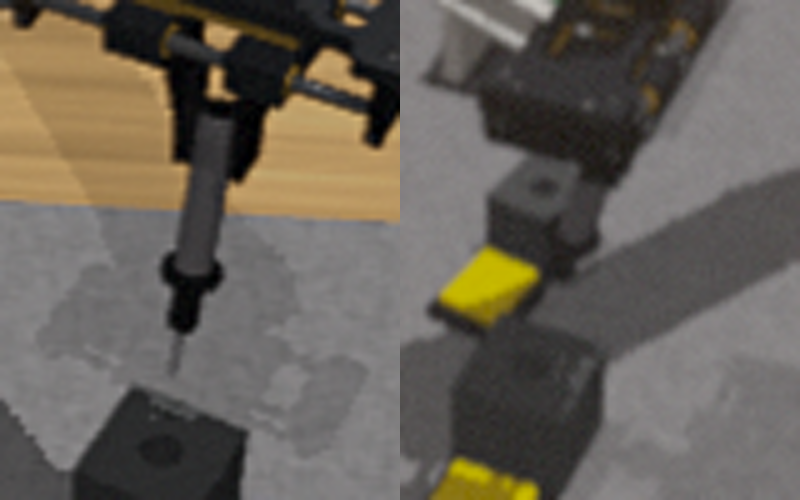

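Scene tip (173,374), nose end (184,328) and collar (192,270) in the crop lie close to the 0.35 rad prediction, so the tilt worked. I now move to about 40–60 mm above the pad along its normal, then check.

send_rows:
  rows:
    - [-3, -14, -10, 0, -1]
    - [-9, -40, -20, 0, -1]
    - [-15, -67, -20, 0, -1]
    - [-22, -98, -20, 0, -1]
    - [-28, -129, -20, 0, -1]
    - [-35, -160, -20, 0, -1]
    - [-42, -191, -20, 0, -1]
    - [-49, -222, -20, 0, -1]
    - [-56, -253, -20, 0, -1]
    - [-63, -284, -20, 0, -1]
    - [-69, -312, -20, 0, -1]
    - [-74, -336, -20, 0, -1]
    - [-78, -354, -20, 0, -1]
    - [-80, -364, -20, 0, -1]
    - [-81, -368, -20, 0, -1]
    - [-81, -368, -20, 0, -1]
    - [-81, -368, -20, 0, -1]
    - [-81, -368, -20, 0, -1]
    - [-81, -368, -20, 0, -1]

```text
time: 8.4
eef_pos: [0.4361, -0.1811, 0.2506]
tool_rot: [-0.0, 0.199, 0.98, 0.0]
wrist_force: [0.5, 0.3, -1.1]
opening: 0.218
grasp_force: 45.0
```

```bash
python3 - <<'E'
from h import *
o=monitor.get_obs(); p=o["eef_pos"];print(p,o["joints"].round(2),o["grasp_force"],o["wrist_force"])
T=rot(o["tool_rot"]); g=p+T[:,2]*.006
print(T.round(3))
ims=[]
pad=np.array([.4821,-.2026,.0834])
for n in("scene","side","wrist"):
    c=viewer.calibration(n); im=viewer.camera(n)[:,:,::-1]
    cv2.imwrite(f"pics/ov_{n}.png",im)
    k=2 if n=="wrist" else 5; w,h=(200,250) if k==2 else (80,100) 
    u=proj(c,(g+pad)/2-[0,0,.02]).astype(int); u=np.clip(u,[w//2,h//2],[640-w//2,400-h//2]);o0=u-[w//2,h//2]
    W=(400,500) if k==5 else (400,500)
    ims.append(cv2.resize(im[o0[1]:o0[1]+h,o0[0]:o0[0]+w],W,interpolation=cv2.INTER_CUBIC)); print(n,o0,"pad",((proj(c,pad)-o0+.5)*k).round())
    for a in (.25,.35,.45):
        ax=T@np.array([np.sin(a),0,-np.cos(a)]); print(a,[((proj(c,g-ax*(.108-s/1000))-o0+.5)*k).round(0) for s in (0,30,63)])
V=np.hstack(ims); cv2.imwrite("pics/ov.png",cv2.resize(V,(800,int(500*800/1200))) ); cv2.imwrite("pics/ov2.png",np.hstack(ims[:2])); cv2.imwrite("pics/ov3.png",ims[2])
E
```

```text
[ 0.43609606 -0.1810929   0.25060355] [ 0.4   0.11 -0.1   1.94  0.01  1.09  1.46] 45.00004400499165 [ 0.50332163  0.31075359 -1.1240309 ]
[[-0.921  0.39   0.   ]
 [ 0.39   0.921  0.   ]
 [ 0.     0.    -1.   ]]
scene [165  75] pad [201. 365.]
0.25 [array([205., 263.]), array([200., 213.]), array([194., 156.])]
0.35 [array([192., 271.]), array([190., 218.]), array([188., 159.])]
0.45 [array([178., 277.]), array([180., 222.]), array([182., 161.])]
side [320  75] pad [168. 320.]
0.25 [array([204., 261.]), array([216., 227.]), array([231., 189.])]
0.35 [array([190., 254.]), array([206., 222.]), array([225., 186.])]
0.45 [array([176., 246.]), array([196., 216.]), array([219., 182.])]
wrist [217  93] pad [200. 258.]
0.25 [array([204., 252.]), array([204., 259.]), array([204., 268.])]
0.35 [array([204., 274.]), array([204., 277.]), array([204., 280.])]
0.45 [array([204., 296.]), array([204., 294.]), array([204., 291.])]
```

View pics/ov2.png

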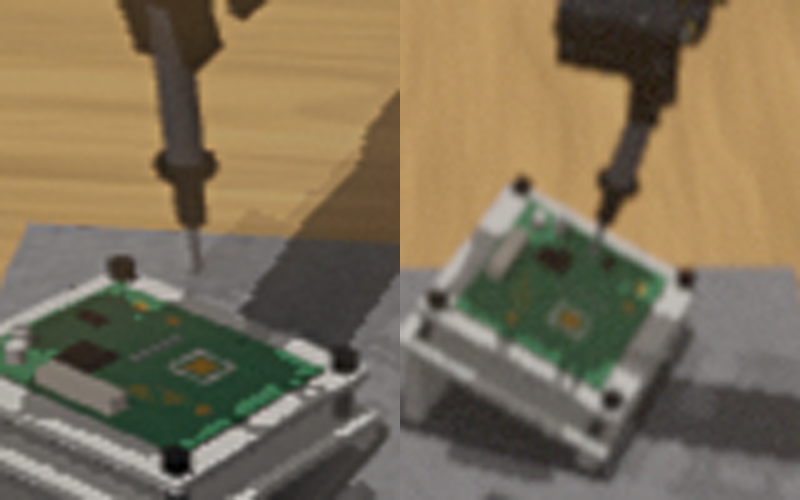

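```bash
cat > fit.py <<'E'
from h import *
np.set_printoptions(precision=4,suppress=True)
def fit(g,T,cur,bg,a0=.28,ss=np.r_[4:28:3,34:58:3,68:84:3],verbose=True):
    planes=[];L={}
    for n in("scene","side"):
        c=viewer.calibration(n); D=np.abs(cur[n].astype(float)-bg[n]).sum(2)
        D=cv2.GaussianBlur(D,(0,0),.5)
        ax=T@np.array([np.sin(a0),0,-np.cos(a0)]); pts=[]
        e0,e1=proj(c,g-ax*.108),proj(c,g-ax*.04); d=(e1-e0)/np.linalg.norm(e1-e0); nn=np.array([-d[1],d[0]])
        t=np.arange(-9,9.01,.25); rows=[]
        for s in ss:
            q=proj(c,g-ax*(.108-s/1000)); xy=q+t[:,None]*nn
            v=cv2.remap(D.astype(np.float32),xy[:,0].astype(np.float32)[None],xy[:,1].astype(np.float32)[None],cv2.INTER_LINEAR)[0]
            v=np.clip(v-np.median(v)-25,0,None); m=(v*t).sum()/(v.sum()+1e-6); rows.append((s,round(float(m),2),int(v.max()))); 
            if v.max()>40: pts.append(q+m*nn)
        if verbose: print(n,rows)
        vx,vy,x,y=cv2.fitLine(np.array(pts,np.float32),cv2.DIST_HUBER,0,.01,.01).ravel()
        o,r1=ray(c,(x,y)); _,r2=ray(c,(x+50*vx,y+50*vy)); N=np.cross(r1,r2); N/=np.linalg.norm(N); planes.append((N,N@o))
    (n1,d1),(n2,d2)=planes; u=np.cross(n1,n2); u/=np.linalg.norm(u); u*=np.sign(u[2])
    X=np.linalg.solve(np.array([n1,n2,u]),[d1,d2,u@g])
    l=T.T@u; print("axis",u,"tilt",np.arctan2(l[0],-l[2]),"side lean",np.arcsin(l[1]),"axis pt at grasp offset(tool)",T.T@(X-g)*1e3)
    return X,u
E
python3 - <<'E'
from fit import *
o=monitor.get_obs();T=rot(o["tool_rot"]);g=o["eef_pos"]+T[:,2]*.006
R_=lambda p:{n:cv2.imread(f"pics/{p}{n}.png") for n in("scene","side")}
cur=R_("ov_")
for nm,bg in(("tilt",R_("tilt_")),("0",{n:cv2.imread(f"pics/{n}0.png") for n in("scene","side")})):
    print(nm); X,u=fit(g,T,cur,bg); print("tip",X-u*.108)
E
```

```text
tilt
scene [(np.int64(4), -0.35, 43), (np.int64(7), -0.45, 49), (np.int64(10), -0.63, 52), (np.int64(13), -0.62, 53), (np.int64(16), 0.15, 59), (np.int64(19), -0.06, 87), (np.int64(22), -0.54, 158), (np.int64(25), -0.57, 209), (np.int64(34), -0.88, 253), (np.int64(37), -1.02, 246), (np.int64(40), -0.99, 258), (np.int64(43), -0.98, 260), (np.int64(46), -0.94, 236), (np.int64(49), -0.9, 133), (np.int64(52), -0.96, 39), (np.int64(55), 0.0, 0), (np.int64(68), -1.15, 115), (np.int64(71), -1.05, 163), (np.int64(74), -1.07, 166), (np.int64(77), -1.08, 163), (np.int64(80), -1.14, 166), (np.int64(83), -1.26, 156)]
side [(np.int64(4), 7.77, 33), (np.int64(7), 6.95, 98), (np.int64(10), 5.89, 185), (np.int64(13), 5.55, 221), (np.int64(16), 5.48, 193), (np.int64(19), 5.84, 111), (np.int64(22), 6.41, 66), (np.int64(25), 6.92, 67), (np.int64(34), 5.7, 109), (np.int64(37), 3.63, 102), (np.int64(40), 1.53, 93), (np.int64(43), 1.37, 86), (np.int64(46), 2.67, 84), (np.int64(49), 3.02, 100), (np.int64(52), 3.23, 129), (np.int64(55), 3.24, 161), (np.int64(68), 0.65, 99), (np.int64(71), -3.84, 108), (np.i
[... 967 characters left out ...]
, (np.int64(13), -1.99, 24), (np.int64(16), -3.19, 81), (np.int64(19), -2.88, 111), (np.int64(22), -2.3, 147), (np.int64(25), -2.0, 186), (np.int64(34), -2.1, 311), (np.int64(37), -2.11, 317), (np.int64(40), -2.12, 314), (np.int64(43), -2.14, 313), (np.int64(46), -2.19, 307), (np.int64(49), -2.25, 299), (np.int64(52), -2.36, 276), (np.int64(55), -2.45, 242), (np.int64(68), -2.2, 160), (np.int64(71), -2.2, 180), (np.int64(74), -2.27, 206), (np.int64(77), -2.37, 226), (np.int64(80), -2.48, 224), (np.int64(83), -2.49, 231)]
axis [-0.2514  0.0855  0.9641] tilt 0.26796419860716847 side lean -0.019390527117396715 axis pt at grasp offset(tool) [-7.5232  2.3497 -2.1129]
tip [ 0.4709 -0.1917  0.1427]
```

```bash
python3 - <<'E'
from fit import *
o=monitor.get_obs();T=rot(o["tool_rot"]);
bg={n:cv2.imread(f"pics/{n}0.png") for n in("scene","side")}
g=np.array([.50506,.18793,.2243]); cur={n:cv2.imread(f"pics/tilt_{n}.png") for n in bg}
X,u=fit(g,T,cur,bg,ss=np.r_[34:58:3,68:84:3]); print("tip",X-u*.108)
cur={n:cv2.imread(f"pics/ov_{n}.png") for n in bg}
g=o["eef_pos"]+T[:,2]*.006
X,u=fit(g,T,cur,bg,ss=np.r_[24:49:3,68:84:2],verbose=False); print("tip",X-u*.108)
# end of needle along the axis, scene & side profile
for n in bg:
    c=viewer.calibration(n);D=np.abs(cur[n].astype(float)-bg[n]).sum(2)
    print(n,[(s,int(max(cv2.getRectSubPix(D.astype(np.float32),(3,3),tuple(map(float,proj(c,X-u*(.108-s/1000))))).ravel()))) for s in range(-10,32,3)])
E
```

```text
scene [(np.int64(34), -0.24, 285), (np.int64(37), -0.26, 291), (np.int64(40), -0.22, 285), (np.int64(43), -0.23, 277), (np.int64(46), -0.29, 227), (np.int64(49), -0.46, 104), (np.int64(52), -0.95, 6), (np.int64(55), 0.31, 59), (np.int64(68), -0.33, 97), (np.int64(71), -0.49, 106), (np.int64(74), -0.48, 85), (np.int64(77), -0.27, 98), (np.int64(80), -0.32, 111), (np.int64(83), -0.61, 124)]
side [(np.int64(34), 0.98, 44), (np.int64(37), 1.42, 27), (np.int64(40), 2.92, 15), (np.int64(43), 4.75, 41), (np.int64(46), 5.4, 51), (np.int64(49), 5.88, 43), (np.int64(52), 6.27, 32), (np.int64(55), 6.65, 34), (np.int64(68), 7.62, 35), (np.int64(71), 8.55, 32), (np.int64(74), 8.85, 21), (np.int64(77), 0.0, 0), (np.int64(80), 0.0, 0), (np.int64(83), 0.0, 0)]
axis [-0.924   0.1142  0.3648] tilt 1.1836544356787995 side lean -0.25875910559921955 axis pt at grasp offset(tool) [ 20.0523 -12.4967  57.9432]
tip [0.5815 0.1719 0.127 ]
axis [-0.2401  0.1017  0.9654] tilt 0.2636503701920644 side lean -1.1743468818610322e-05 axis pt at grasp offset(tool) [-7.6156  3.0797 -2.0557]
tip [ 0.4701 -0.1929  0.1425]
scene [(-10, 82), (-7, 60), (-4, 98), (-1, 124), (2, 125), (5, 132), (8, 130), (11, 124), (14, 122), (17, 120), (20, 135), (23, 218), (26, 272), (29, 299)]
side [(-10, 118), (-7, 117), (-4, 113), (-1, 111), (2, 110), (5, 112), (8, 96), (11, 121), (14, 150), (17, 182), (20, 195), (23, 224), (26, 288), (29, 339)]
```

Tilt is about 0.265 rad and the axis sits about 7 mm off in the pads, so I correct the lateral offset. Then I go down along the board normal to about 15 mm above the pad.

send_rows:
  rows:
    - [3, -2, 0, 0, -1]
    - [7, -4, 0, 0, -1]
    - [4, -4, 8, 0, -1]
    - [1, -4, 16, 0, -1]
    - [-2, -4, 24, 0, -1]
    - [-5, -4, 32, 0, -1]
    - [-7, -4, 38, 0, -1]
    - [-9, -4, 43, 0, -1]
    - [-9.5, -4, 45, 0, -1]
    - [-9.5, -4, 45, 0, -1]
    - [-9.5, -4, 45, 0, -1]

```text
time: 9.47
eef_pos: [0.443, -0.1898, 0.2057]
tool_rot: [0.0, 0.2, 0.98, 0.0]
wrist_force: [-0.3, 0.1, -0.8]
opening: 0.218
grasp_force: 45.0
```

```bash
python3 - <<'E'
from fit import *
o=monitor.get_obs(); T=rot(o["tool_rot"]); g=o["eef_pos"]+T[:,2]*.006; print(o["eef_pos"],o["wrist_force"])
bg={n:cv2.imread(f"pics/{n}0.png") for n in("scene","side")}
cur={};ims=[]
pad=np.array([.4821,-.2026,.0834])
for n,w,h,k in(("scene",50,75,8),("side",50,75,8)):
    c=viewer.calibration(n); cur[n]=viewer.camera(n)[:,:,::-1].copy()
    o0=proj(c,pad).astype(int)-[w//2,h-20]; print(n,o0,"pad",((proj(c,pad)-o0+.5)*k).round())
    ims.append(cv2.resize(cur[n][o0[1]:o0[1]+h,o0[0]:o0[0]+w],(w*k//2*1,h*k//2),interpolation=cv2.INTER_CUBIC) if 0 else cv2.resize(cur[n][o0[1]:o0[1]+h,o0[0]:o0[0]+w],(266,400),interpolation=cv2.INTER_CUBIC))
c=viewer.calibration("wrist"); im=viewer.camera("wrist")[:,:,::-1]; cv2.imwrite("pics/near_wrist.png",im)
o0=proj(c,pad).astype(int)-[40,60]; print("wrist",o0,"k",266/80,"pad",(proj(c,pad)-o0+.5)*266/80)
X,u=fit(g,T,cur,bg,a0=.27,ss=np.r_[34:58:3,68:84:2],verbose=False)
for a in(.2,.27,.34):
    ax=T@np.array([np.sin(a),0,-np.cos(a)]); G=g+T@[-.0075,.003,0]; print(a,[((proj(c,G-ax*(.108-s/1000))-o0+.5)*266/80).round(1) for s in(0,30,63)])
ims.append(cv2.resize(im[o0[1]:o0[1]+120,o0[0]:o0[0]+80],(266,400),interpolation=cv2.INTER_CUBIC))
print("tip",X-u*.108)
for n in cur: cv2.imwrite(f"pics/near_{n}.png",cur[n])
cv2.imwrite("pics/near.png",np.hstack(ims))
E
```

```text
[ 0.443  -0.1898  0.2057] [-0.33    0.1269 -0.7987]
scene [179  92] pad [210. 448.]
side [328  83] pad [205. 448.]
wrist [281 167] k 3.325 pad [135.6814 203.0588]
axis [-0.2579  0.0861  0.9623] tilt 0.2744898800734905 side lean -0.021796125686214002 axis pt at grasp offset(tool) [-7.8436  2.1768 -2.258 ]
0.2 [array([134.4, 178.6]), array([135.6, 195.6]), array([137.3, 219.3])]
0.27 [array([134.4, 203.6]), array([135.6, 215.7]), array([137.3, 232.5])]
0.34 [array([134.4, 228.8]), array([135.6, 235.9]), array([137.3, 245.8])]
tip [ 0.4789 -0.2002  0.098 ]
```

View pics/near.png

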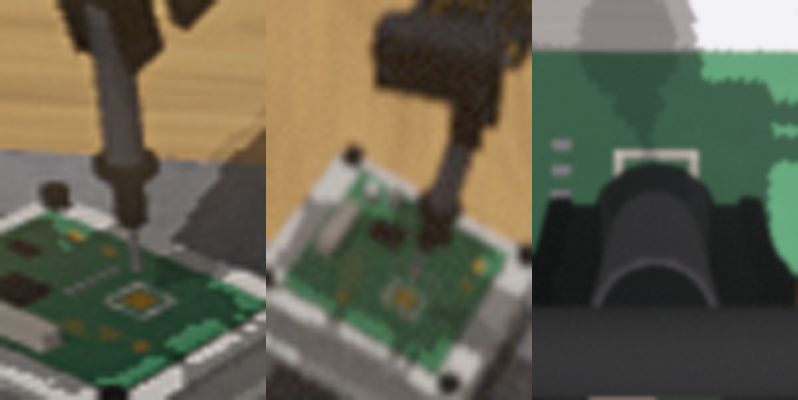

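The needle tip is just above the framed pad: scene crop (138,270) against pad (140,299), side crop (148,280) against pad (138,298). The wrist view has probe and frame in line laterally. Approaching along the normal.

send_rows:
  rows:
    - [1.5, 0, 0, 0, -1]
    - [0.8, 0, 2, 0, -1]
    - [0, 0, 4, 0, -1]
    - [-0.6, 0, 6, 0, -1]
    - [-1.3, 0, 8, 0, -1]
    - [-1.9, 0, 9.4, 0, -1]
    - [-1.9, 0, 9.4, 0, -1]
    - [-1.9, 0, 9.4, 0, -1]
    - [-1.9, 0, 9.4, 0, -1]

```text
time: 10.37
eef_pos: [0.4447, -0.1905, 0.1963]
tool_rot: [0.0, 0.2, 0.98, 0.0]
wrist_force: [-0.2, 0.4, -1.2]
opening: 0.215
grasp_force: 45.0
```

```bash
cat > chk.py <<'E'
from fit import *
import sys
o=monitor.get_obs(); T=rot(o["tool_rot"]); g=o["eef_pos"]+T[:,2]*.006
n=np.array([-.3153,.1345,.9394]); print(o["time"],o["eef_pos"],o["wrist_force"],"Fn",n@o["wrist_force"])
if len(sys.argv)>1:
    bg={k:cv2.imread(f"pics/{k}0.png") for k in("scene","side")}
    cur={k:viewer.camera(k)[:,:,::-1].copy() for k in bg}
    for k in cur: cv2.imwrite(f"pics/{sys.argv[1]}_{k}.png",cur[k])
    X,u=fit(g,T,cur,bg,a0=.27,ss=np.r_[34:58:3,68:80:2],verbose=False)
    print("tilt err to n",np.arccos(u@n))
    t=X-u*.108; pad=np.array([.4821,-.2026,.0834]); h=(t-pad)@n; print("tip",t,"h",h,"lateral in tool mm",T.T@(t-pad-h*n)*1e3)
E
python3 chk.py c1
```

```text
10.3667 [ 0.4447 -0.1905  0.1963] [-0.1682  0.4265 -1.219 ] Fn -1.0347593207832244
axis [-0.2943  0.082   0.9522] tilt 0.3079380280556908 side lean -0.03979235625253338 axis pt at grasp offset(tool) [-5.7959  0.8899 -1.8806]
tilt err to n 0.05811441883559789
tip [ 0.4822 -0.2008  0.0893] h 0.005760240086630432 lateral in tool mm [-1.3657  1.6453 -0.4979]
```

send_rows:
  rows:
    - [0.8, -1, 0, 0, -1]
    - [0.5, -1, 1, 0, -1]
    - [0.1, -1, 2, 0, -1]
    - [-0.2, -1, 3, 0, -1]
    - [-0.2, -1, 3, 0, -1]
    - [-0.2, -1, 3, 0, -1]
    - [-0.2, -1, 3, 0, -1]

```text
time: 11.05
eef_pos: [0.4444, -0.1915, 0.1932]
tool_rot: [0.0, 0.2, 0.98, 0.0]
wrist_force: [-0.3, -0.5, -1.4]
opening: 0.213
grasp_force: 45.0
```

send_rows:
  rows:
    - [-0.35, 0, 1, 0, -1]
    - [-0.7, 0, 1.9, 0, -1]
    - [-0.7, 0, 1.9, 0, -1]
    - [-0.7, 0, 1.9, 0, -1]
    - [-0.7, 0, 1.9, 0, -1]

```text
time: 11.47
eef_pos: [0.4451, -0.1918, 0.1913]
tool_rot: [-0.0, 0.2, 0.98, 0.0]
wrist_force: [-0.1, 0.2, -1.1]
opening: 0.218
grasp_force: 45.0
```

send_rows:
  rows:
    - [-0.35, 0, 1, 0, -1]
    - [-0.7, 0, 1.9, 0, -1]
    - [-0.7, 0, 1.9, 0, -1]
    - [-0.7, 0, 1.9, 0, -1]
    - [-0.7, 0, 1.9, 0, -1]

```text
time: 11.88
eef_pos: [0.4457, -0.1921, 0.1894]
tool_rot: [0.0, 0.2, 0.98, 0.0]
wrist_force: [-0.3, 0.2, -0.1]
opening: 0.222
grasp_force: 45.0
```

```bash
python3 chk.py c2
```

```text
11.8833 [ 0.4457 -0.1921  0.1894] [-0.3386  0.1903 -0.1245] Fn 0.015420358009363271
axis [-0.2427  0.1205  0.9626] tilt 0.27391793764283745 side lean 0.01584011195320973 axis pt at grasp offset(tool) [-6.9994  2.8759 -1.9194]
tilt err to n 0.07768825530442384
tip [ 0.4795 -0.2052  0.0814] h -0.0014104770515196193 lateral in tool mm [ 1.8456 -3.4353  0.6727]
```

```bash
python3 - <<'E' | grep -v axis
from fit import *
o=monitor.get_obs(); T=rot(o["tool_rot"]); n=np.array([-.3153,.1345,.9394]);pad=np.array([.4821,-.2026,.0834])
bg={k:cv2.imread(f"pics/{k}0.png") for k in("scene","side")}
for p,e in(("ov",[.4361,-.1811,.2506]),("near",[.443,-.1898,.2057]),("c1",[.4447,-.1905,.1963]),("c2",[.4457,-.1921,.1894])):
    g=np.array(e)+T[:,2]*.006; cur={k:cv2.imread(f"pics/{p}_{k}.png") for k in bg}
    X,u=fit(g,T,cur,bg,a0=.27,ss=np.r_[34:58:3,68:80:2],verbose=False)
    u2=T@[np.sin(.277),np.sin(-.012),-np.cos(.277)]; Y=X-u*.055; t=Y-u2*.053; h=(t-pad)@n
    print(p,h,T.T@(t-pad-h*n)*1e3, "tip-TCP",T.T@(t-e)*1e3)
E
```

```text
ov 0.060506203335913895 [-6.5954  4.8228 -2.4069] tip-TCP [-36.5969   3.0782 107.9546]
near 0.015074103784894622 [-1.503   0.5324 -0.5486] tip-TCP [-37.3203   4.0801 107.5922]
c1 0.005853067256461087 [0.1755 0.1854 0.0639] tip-TCP [-36.9644   3.7093 107.467 ]
c2 -0.0014659802435560416 [ 1.6875 -2.0597  0.6153] tip-TCP [-36.4141   2.5431 107.994 ]
```

Contact is just starting. The averaged tip position is within about 2 mm of the pad's middle. Pressing in small steps.

send_rows:
  rows:
    - [-0.35, 0, 1, 0, -1]
    - [-0.7, 0, 1.9, 0, -1]
    - [-0.7, 0, 1.9, 0, -1]
    - [-0.7, 0, 1.9, 0, -1]
    - [-0.7, 0, 1.9, 0, -1]

```text
time: 12.4
eef_pos: [0.4464, -0.1924, 0.1877]
tool_rot: [0.0, 0.2, 0.98, 0.0]
wrist_force: [-1.4, 0.8, 1.4]
opening: 0.216
grasp_force: 45.0
```

send_rows:
  rows:
    - [-0.35, 0, 1, 0, -1]
    - [-0.7, 0, 1.9, 0, -1]
    - [-0.7, 0, 1.9, 0, -1]
    - [-0.7, 0, 1.9, 0, -1]
    - [-0.7, 0, 1.9, 0, -1]
    - [-0.7, 0, 1.9, 0, -1]

```text
time: 12.9
eef_pos: [0.4471, -0.1927, 0.1857]
tool_rot: [0.0, 0.2, 0.98, 0.0]
wrist_force: [-0.3, 0.5, 1.8]
opening: 0.216
grasp_force: 45.0
```

```bash
python3 chk.py c3
```

```text
12.9 [ 0.4471 -0.1927  0.1857] [-0.3401  0.5236  1.8015] Fn 1.8699731300100768
axis [-0.2407  0.1076  0.9646] tilt 0.26656387459444814 side lean 0.004777906586785637 axis pt at grasp offset(tool) [-7.5591  2.5572 -2.0514]
tilt err to n 0.08337706982817841
tip [ 0.481  -0.2049  0.0776] h -0.005419671582760035 lateral in tool mm [ 1.9492 -2.5246  0.7103]
```

send_rows:
  rows:
    - [-0.35, 0, 1, 0, -1]
    - [-0.7, 0, 1.9, 0, -1]
    - [-1.1, 0, 3, 0, -1]
    - [-1.1, 0, 3, 0, -1]
    - [-1.1, 0, 3, 0, -1]
    - [-1.1, 0, 3, 0, -1]
    - [-1.1, 0, 3, 0, -1]
    - [-1.1, 0, 3, 0, -1]

```text
time: 13.67
eef_pos: [0.4481, -0.1931, 0.1827]
tool_rot: [0.0, 0.2, 0.98, 0.0]
wrist_force: [-1.1, 0.0, 3.5]
opening: 0.217
grasp_force: 45.0
```

```bash
python3 chk.py c4; python3 - <<'E'
# board descent seen in side/scene: phase correlation of the board patch between start and now
from h import *
for n in("scene","side"):
    c=viewer.calibration(n); a=cv2.imread(f"pics/c1_{n}.png",0);b=cv2.imread(f"pics/c4_{n}.png",0)
    pad=np.array([.4821,-.2026,.0834]);nn=np.array([-.3153,.1345,.9394]); u=proj(c,pad).astype(int)
    x0,y0=u[0]-14,u[1]-3; t=a[y0:y0+14,x0:x0+28]; S=b[y0-5:y0+25,x0-6:x0+40]
    r=cv2.matchTemplate(cv2.resize(S,None,fx=8,fy=8,interpolation=3),cv2.resize(t,None,fx=8,fy=8,interpolation=3),cv2.TM_CCOEFF_NORMED); _,m,_,l=cv2.minMaxLoc(r)
    print(n,m,np.array(l)/8-[6,5],"per 7mm",proj(c,pad-.007*nn)-proj(c,pad))
E
```

```text
13.6667 [ 0.4481 -0.1931  0.1827] [-1.106   0.009   3.5451] Fn 3.6801707182146455
axis [-0.2764  0.0404  0.9602] tilt 0.2740425851768688 side lean -0.07122391368816898 axis pt at grasp offset(tool) [-7.1026 -0.0395 -1.9937]
tilt err to n 0.1040915643765332
tip [ 0.4844 -0.2003  0.075 ] h -0.008283651170007247 lateral in tool mm [1.5948 3.0563 0.5824]
scene 0.9177488088607788 [0. 2.] per 7mm [0.06275031 2.21110223]
side 0.9725989699363708 [-1.  1.] per 7mm [-0.71249713  1.37551773]
```

Force is about 4.7 N, and the images show the board about 6–7 mm down. The tip is about 2 mm off centre and the tilt error about 0.08 rad, all within limits. Handing in.

```bash
python3 -c "
from cell import hand_in
print(hand_in())"
```

```text
the job is handed in; nothing more can be done
None
```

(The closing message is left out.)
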